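# Hang and lock the parts basket in the ultrasonic cleaner

### The job

Pick up the loaded wire parts basket by its handle, keep it upright, and hang it in the round mouth of the ultrasonic cleaner, its two lugs going down through the two gaps in the mouth ring. Then turn it clockwise (seen from above) gently, feeling for the hidden notches without forcing anything, until the lugs drop into them and the basket is locked; let go of it, and leave everything else on the bench where it is.

Things in the scene. Friction and masses are not known exactly. Their poses are not given: they have to be found in the camera images.
- basket: Round steel wire basket with a few metal parts in it, about 0.32 kg (varies), standing on the bench. Drum 68 mm in diameter, 60 mm high. Origin: centre of the underside, z up, x along the handle and through both lugs. Half a turn leaves it the same.
- lug (a point): Middle of the underside of the basket's +x lug, 40 mm out from its axis, 52 mm above its origin. Two equal lugs at the rim, on the +x and -x sides below the handle's ends, stick out to 46 mm from the axis; each is 10 mm wide (y) and 8 mm high.
- handle (a point): Centre of the basket's flat bar handle, 124 mm above its origin, axes as the basket's. The bar is 68 mm long (x), 12 mm wide (y), 14 mm high, on two posts at x = +-31.5 mm; 57 mm of free space below it.
- cleaner: Ultrasonic cleaner, a fixed grey and steel box 250 mm (its x) by 190 mm (y), 130 mm high, knobs on its -x face. Origin: centre of the underside, z up. In the middle of its top is the round mouth with a steel bayonet ring; below, the tank is open and deep enough for the basket.
- mouth (a point): Centre of the mouth, level with the top of the bayonet ring, 134 mm above the bench; axes as the cleaner's. The ring's slotted top plate is 4 mm thick, 120 mm in outer diameter, bore 76 mm, with two 15 mm wide gaps on the +x and -x sides for the lugs. With the lugs on the ledge below the gaps the basket's origin is 66 to 72 mm below this point; locked in the notches, 9 mm lower than that.
- ledge (a point): Nominal point on the flat ledge under the +x gap, 17 mm below the ring's top, 42 mm from the mouth's axis (bore there 73 mm). The ledge really lies anywhere from 14.5 to 19.5 mm below the ring's top (an adjustable seat), so it must be felt. The lugs rest on it and can turn on it under the plate, with 2.5 to 7.5 mm play upward. Fixed stops end the turn after about 80 degrees.
- axis (a point): Point on the mouth's axis at the nominal ledge height. Two opposite notches in the ledge, 15 mm wide, 9 mm deep, hidden below the plate, lie anywhere from 22 to 74 degrees clockwise (from above) of the gaps; they must be felt: pressed lightly or let sink, the basket drops 9 mm there and turns no further. Held up off the ledge, it passes over them.
- can: Grey can with a paper label, 60 mm in diameter, 150 mm high. A bystander; origin at its underside.
- jar: Glass jar with a steel lid, 64 mm in diameter, 85 mm high. A bystander; origin at its underside.
- screwdriver: Screwdriver lying on the bench. A bystander.
- wrench: Steel wrench lying on the bench. A bystander.
- battery: Black cordless-tool battery pack, 75 by 115 by 70 mm. A bystander.
- mug: White mug, 76 mm in diameter, 85 mm high. A bystander.
- offcut: Wood offcut, 50 by 160 by 22 mm, lying on the bench. A bystander.
Not all that is in view belongs to the job. What is shaped like the basket but blue is not meant.

How it is judged:
By the outcome, as a careful person would: the job done as asked, in the order asked, and still so for the second after the job is handed in, with the robot touching nothing.
It also fails if it takes over 72 s, if anything falls off the work surface, if the arm or the gripper's body presses on something with over 40 N, if the wrist force passes 120 N, or if a joint passes its speed limit or range.

### The arm

A 6-joint arm with a two-finger parallel gripper is mounted at the origin on the work surface. World frame = base frame: x ahead of the robot, y to its left, z up, the work surface at z = 0. Lengths are in mm, angles in degrees, forces in N, time in s.
With the tool pointing down it reaches from about 350 to 850 mm from the base axis. Payload 8.1 kg.
Tool frame: the origin (TCP) lies on the centre line of the jaws, within the pads' length; the fingertips stand 19 mm ahead of it and the grasp point (between the pads) is the TCP; y points along the fingers, z is the direction in which the jaws open and shut, and the axes are right-handed (so a half turn about y gives the same grasp; the last joint's range is limited). The gripper opens to 85 mm and grips with 20 to 120 N. Pads are 22 mm wide; open, the fingers measure 114 mm over their backs; the gripper's body (76 mm by 85 mm) begins 54 mm behind the grasp point. The pads swing forward as they close: fully open they stand 13 mm farther back than shut.
Start: joints at [64.378, 7.471, 85.268, -0, 87.261, -4.893], TCP at [212.354, 561.17, 250.292] pointing down, gripper open.
Joint ranges: [-169.43, 169.43], [-51.17, 129.36], [1.28, 143.12], [-76.62, 256.62], [0, 156.53], [-152.29, 152.29]. Speed limits (degrees/s): [136.94, 136.94, 159.86, 180, 180, 180].

### API

Orientations are given as [roll, pitch, yaw] about the fixed x, y, z axes, in that order (R = Rz(yaw) Ry(pitch) Rx(roll)).
In Python, from bench import * gives the robot as it stands.
- The arm moves only by the shell command python3 -m crank 'ROWS' [FORCE]. ROWS is JSON, a list of rows, each a list of 7 numbers: the shift along the tool's x, y, z in mm, then the turn, a rotation vector about the tool's x, y, z in rad, then the closure, from 0 (fully open) to 1 (shut). A call has 1 to 12 rows; each row is the pose to reach, as a shift and turn from the pose commanded when the call began, along the tool's axes at that moment; what a row does not reach only later rows make up. A row lasts 1/8 s, in which the tool goes at most 62.5 mm and 10.7 degrees, less where a joint would pass 70% of its speed; a pose out of reach is approached as far as the arm can. A call with a gripper value outside its range is refused whole. The fingers move at their own pace and stop on an object; FORCE is the grip in N (left out, the last holds). Time passes only in rows, so rows that repeat a pose let the fingers close. It gives the time, the measured TCP pose, the force and the opening at its end, in the units of the state.
- sense(): the state, without advancing time (a new reading comes with each control period).
- snapshot(name): name is "scene" or "top" or "wrist"; returns (picture, depth): 480x640x3 uint8, red, green, blue; 480x640 float32, mm along the optical axis (not along the pixel's ray), 0 where there is no reading.
- camera_model(name): a dict with "K" (3x3 intrinsics, pixels), "distortion" ([k1, k2, p1, p2, k3] as OpenCV has them; the pictures are not rectified), "R" (3x3) and "t" (3): a world point X has camera coordinates R X + t; the wrist camera has in their place "hand_eye" (4x4, takes a point from camera to tool coordinates, whose origin is the TCP and whose axes are the tool frame's). Camera axes: x right, y down, z forward; pixel columns grow to the right and rows downward; lengths in mm; the calibration is good to about 2 mm. A picture is of the moment at which its call begins: read the wrist's pose just before it. camera_model takes no time and is no camera call.
- hand_in(): hands the job in, once; it reports no verdict.
The state is a dict: "time": time; "joint_pos": joint angles; "qd": joint speeds; "joint_efforts": joint torques, N m; "tool_pos": TCP position; "tcp_rot": TCP orientation; "ft_force": force on the tool from outside, world axes, zero at the start; "wrist_torque": the same for the moment, N m; "finger_gap": finger opening in mm.
Only numpy, scipy, OpenCV 4.12 (cv2) and the standard library are available. Lean on these libraries where they do the work, as an engineer would, in place of code of your own. Each camera call takes 0.05 s, during which the arm holds its last target.

## Working session

There is one attempt and no reset: what is moved stays moved. The work goes in short steps, Python scripts to look and compute and a shell command to move; the robot and the scene stay as the last step left them, time stands still between calls to the robot, and variables do not carry over. Pictures are saved under pics/ and viewed, and the job is handed in when it is done.

```bash
ls; mkdir -p pics
python3 - <<'E'
from bench import *
import cv2
s=sense();print(s)
for n in ["scene","top","wrist"]:
    p,d=snapshot(n);cv2.imwrite(f"pics/{n}0.png",p[:,:,::-1]);import numpy as np;np.save(f"pics/{n}0.npy",d)
    print(n,camera_model(n))
E
```

```text
pics
{'time': 0.0, 'joint_pos': array([ 6.43772020e+01,  7.51592210e+00,  8.53309301e+01, -9.31817413e-04,
        8.72609471e+01, -4.89185177e+00]), 'qd': array([ 0.10058881,  0.05421345, -0.01900072,  0.01710185, -0.0454315 ,
       -0.05735881]), 'joint_efforts': array([ 7.00832697e-04, -5.69386089e+01, -5.00570726e+01,  9.58537203e-05,
        1.44327982e-02, -1.32480599e-05]), 'tool_pos': array([212.13306831, 560.68782673, 249.22008922]), 'tcp_rot': array([-9.01074860e+01,  8.26532331e-03, -2.07309086e+01]), 'ft_force': array([-0.13911585,  0.49548051, -0.31141227]), 'wrist_torque': array([-0.00930392,  0.01014221,  0.01184152]), 'finger_gap': 85.68328949291228}
scene {'K': array([[473.65626552,   0.        , 318.4568959 ],
       [  0.        , 473.65626552, 245.96272305],
       [  0.        ,   0.        ,   1.        ]]), 'distortion': array([-0.04728029,  0.        ,  0.        ,  0.        ,  0.        ]), 'R': array([[ 0.40495528,  0.91428254, -0.00993293],
       [ 0.65186422, -0.29630834, -0.69805043],
       [-0.64115853,  0.27620429, -0.7159797 ]]), 't': array([-251.0
[... 412 characters left out ...]
68, -0.01105308, -0.98785833]]), 't': array([ -25.44521561,  606.0086194 , 1232.51750537])}
wrist {'K': array([[335.45550642,   0.        , 317.71089505],
       [  0.        , 335.45550642, 240.91123194],
       [  0.        ,   0.        ,   1.        ]]), 'distortion': array([-0.05436996,  0.        ,  0.        ,  0.        ,  0.        ]), 'hand_eye': array([[ 6.94199028e-04,  9.65459411e-01,  2.60552576e-01,
        -6.57890342e+01],
       [ 8.40483449e-05, -2.60552694e-01,  9.65459625e-01,
        -1.22753689e+02],
       [ 9.99999756e-01, -6.48322120e-04, -2.62020692e-04,
        -4.36849389e-01],
       [ 0.00000000e+00,  0.00000000e+00,  0.00000000e+00,
         1.00000000e+00]])}
```

View pics/scene0.png

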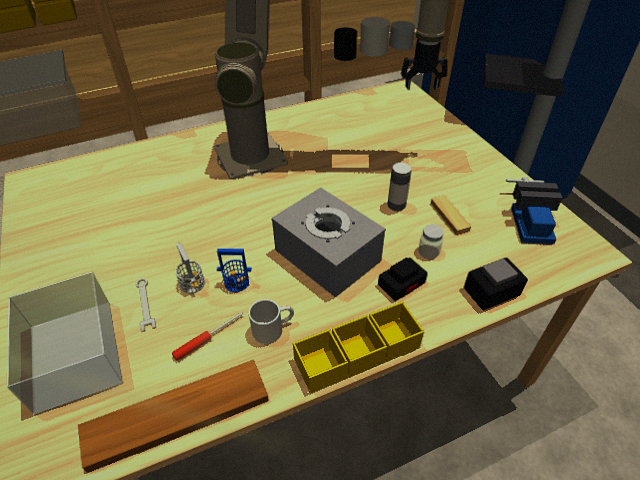

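View pics/top0.png

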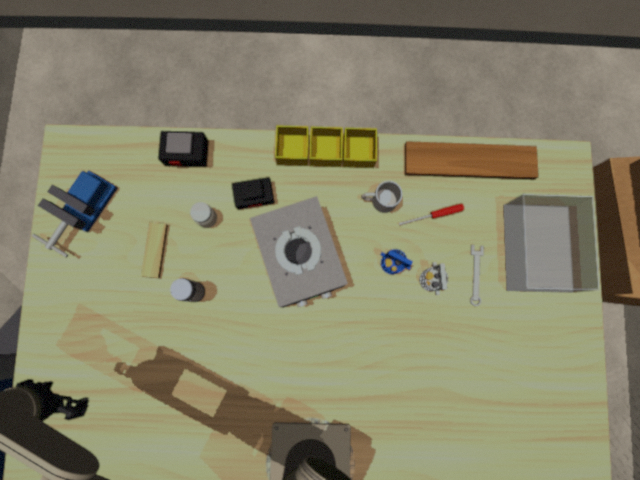

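View pics/wrist0.png

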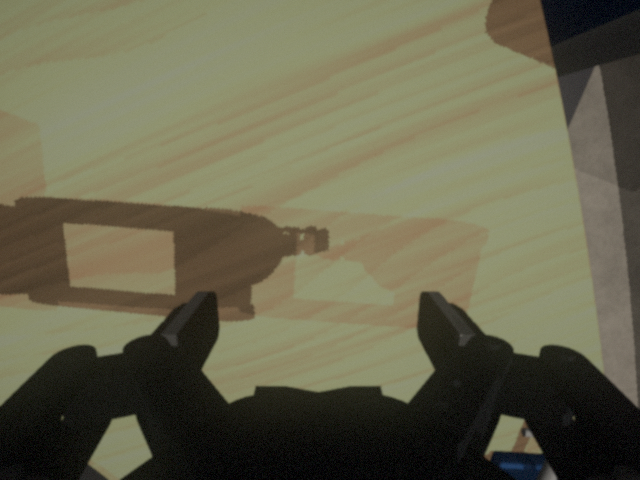

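The steel basket is at scene (190,270) and top (433,278). The blue decoy is beside it at scene (234,270), and the cleaner's mouth is at top (297,250). Next I'll enlarge these areas.

Run:
```python
import cv2
t=cv2.imread("pics/top0.png");s=cv2.imread("pics/scene0.png")
cv2.imwrite("pics/c1.png",cv2.resize(t[240:310,360:460],None,fx=8,fy=8,interpolation=cv2.INTER_CUBIC))
cv2.imwrite("pics/c2.png",cv2.resize(t[190:315,240:360],None,fx=4.8,fy=4.8,interpolation=cv2.INTER_CUBIC))
cv2.imwrite("pics/c3.png",cv2.resize(s[230:305,160:260],None,fx=8,fy=8,interpolation=cv2.INTER_CUBIC))
```

```text
(no output)
```

View pics/c1.png

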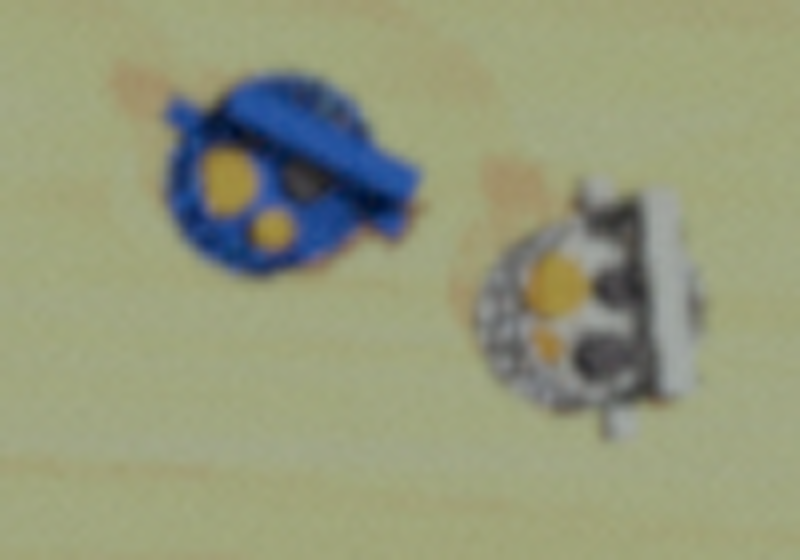

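View pics/c2.png

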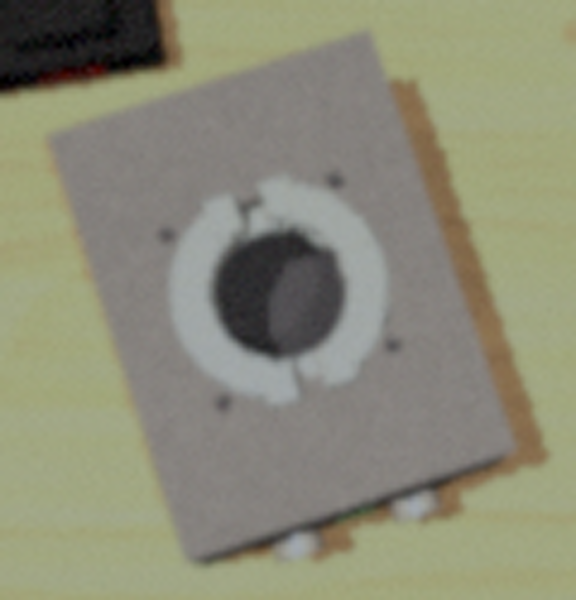

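View pics/c3.png

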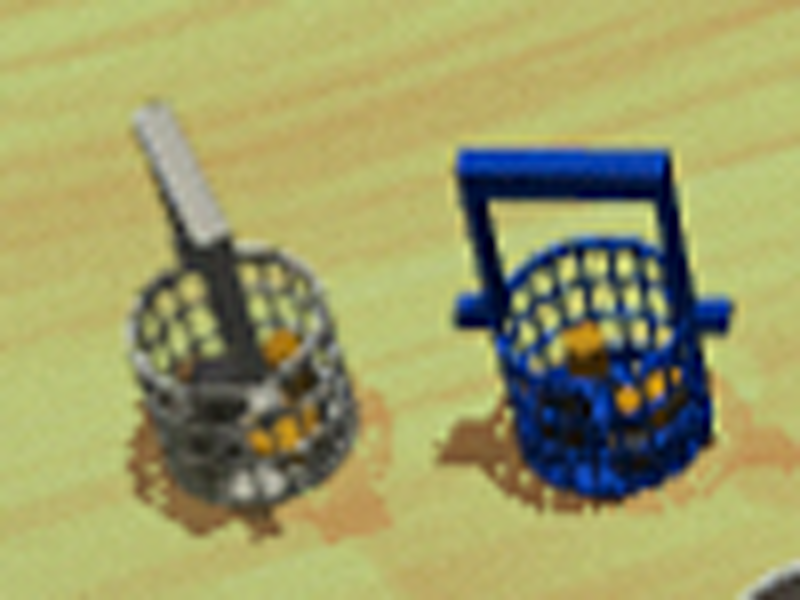

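```bash
cat > h.py <<'E'
import numpy as np, cv2
from bench import *
from scipy.spatial.transform import Rotation as Rn
def cam(name,s=None):
    m=camera_model(name);K=m["K"];D=m["distortion"]
    if name!="wrist": return K,D,m["R"],m["t"]
    H=m["hand_eye"];Rt=Rn.from_euler('xyz',s["tcp_rot"],degrees=True).as_matrix();p=np.array(s["tool_pos"])
    Rwc=Rt@H[:3,:3];c=Rt@H[:3,3]+p
    return K,D,Rwc.T,-Rwc.T@c
def onz(C,uv,z):
    K,D,R,t=C
    uv=np.array(uv,float).reshape(-1,1,2)
    n=cv2.undistortPoints(uv,K,D).reshape(-1,2)
    d=np.c_[n,np.ones(len(n))]@R; c=-R.T@t
    k=(np.broadcast_to(z,len(n))-c[2])/d[:,2]
    return c+d*k[:,None]
def proj(C,X):
    K,D,R,t=C
    return cv2.projectPoints(np.array(X,float).reshape(-1,3),cv2.Rodrigues(R)[0],t,K,D)[0].reshape(-1,2)
def uncrop(p,f,ox,oy): return (np.array(p,float)+.5)/f-.5+np.array([ox,oy])
E
python3 - <<'E'
from h import *
T=cam("top");S=cam("scene")
b=lambda p:uncrop(p,8,360,240)
P=onz(T,b([(597,192),(618,422)]),60);print("lugs",P,P.mean(0),np.linalg.norm(P[0]-P[1]))
P=onz(T,b([(658,190),(680,392)]),131);print("handle",P,P.mean(0),np.linalg.norm(P[0]-P[1]))
P=onz(S,uncrop([(155,106),(210,240)],8,160,230),131);print("handle S",P,P.mean(0),np.linalg.norm(P[0]-P[1]))
c=lambda p:uncrop(p,4.8,240,190)
P=onz(T,c([(50,135),(370,30),(515,455),(190,560)]),130);print("cl",P,P.mean(0));print([np.linalg.norm(P[i]-P[i-1]) for i in range(4)])
e=P[0]-P[3]+P[1]-P[2];print("yaw",np.degrees(np.arctan2(e[1],e[0])))
P=onz(T,c([(248,215),(310,372)]),134);print("gaps",P,P.mean(0));e=P[0]-P[1];print(np.degrees(np.arctan2(e[1],e[0])))
P=onz(T,c([(278,290)]),134);print("ring centre",P)
E
```

```text
lugs [[ 558.10831773 -333.75249861   60.        ]
 [ 477.8667398  -340.20668441   60.        ]] [ 517.98752876 -336.97959151   60.        ] 80.50072883764244
handle [[ 550.84003527 -334.87066899  131.        ]
 [ 484.26647531 -341.23561178  131.        ]] [ 517.55325529 -338.05314039  131.        ] 66.87713646771218
handle S [[ 484.38653909 -338.76908489  131.        ]
 [ 551.33371852 -335.62841344  131.        ]] [ 517.8601288  -337.19874917  131.        ] 67.02080759311607
cl [[658.71267399 177.95206388 130.        ]
 [724.33673273   1.60018749 130.        ]
 [488.3136488  -84.08667556 130.        ]
 [426.68077608  90.63145757 130.        ]] [574.5109579   46.52425834 130.        ]
[np.float64(247.9187163874814), np.float64(188.16615368794473), np.float64(251.09586744381153), np.float64(185.27017311144436)]
yaw 20.28585776268162
gaps [[616.09275011  65.98027316 134.        ]
 [530.13503658  29.0026258  134.        ]] [573.11389335  47.49144948 134.        ]
23.276609581252
ring centre [[574.80388388  48.00279908 134.        ]]
```

```bash
cat >> h.py <<'E'
def delta(target,yaw,s=None,cmd=None,cyaw=None):
    """rows shift (tool axes) and turn about tool y for target TCP/yaw, tool down, from commanded pose"""
    y=np.radians(cyaw);R=Rn.from_euler('xyz',[-90,0,cyaw],degrees=True).as_matrix()
    d=R.T@(np.array(target)-np.array(cmd)); 
    return np.round(d,2), "turn about tool y (rad):",round(float(np.radians(cyaw-yaw)),4)
E
python3 - <<'E'
from h import *
print(delta([518,-337.5,250],4.8,cmd=[212.354,561.17,250.292],cyaw=-20.73))
T=cam("top");print(onz(T,uncrop([(300,185),(270,120),(410,170),(395,230)],8,360,240),[60,131,131,60]))
E
```

```text
(array([ 6.0396e+02,  2.9000e-01, -7.3230e+02]), 'turn about tool y (rad):', -0.4456)
[[ 557.61950022 -229.01015036   60.        ]
 [ 570.5078559  -205.69595674  131.        ]
 [ 555.16815022 -252.2356751   131.        ]
 [ 542.73342012 -262.39996432   60.        ]]
```

```bash
python3 -m crank '[[30,-10,-37,0,0,0,0.3],[80,-20,-97,0,0,0,0.3],[130,-30,-157,0,0,0,0.3],[180,-30,-218,0,-0.1,0,0.3],[230,-30,-279,0,-0.1,0,0.3],[280,-30,-340,0,-0.2,0,0.3],[330,-30,-400,0,-0.2,0,0.3],[380,-30,-461,0,-0.3,0,0.3],[430,-30,-521,0,-0.3,0,0.3],[480,-30,-582,0,-0.4,0,0.3],[530,-30,-643,0,-0.4456,0,0.3],[580,-20,-703,0,-0.4456,0,0.3]]'
```

```text
time: 1.65
tool_pos: [449.0, -136.0, 277.8]
tcp_rot: [-90.0, -0.1, 4.8]
ft_force: [0.9, 1.0, 0.7]
finger_gap: 59.9
```

Run:
```python
from h import *
s=sense();print(s["time"],s["tool_pos"],s["tcp_rot"],s["joint_pos"],s["finger_gap"],s["qd"])
```

```text
1.65 [ 449.04424773 -136.0021858   277.84290786] [-9.00128903e+01 -5.35404695e-02  4.81388606e+00] [-2.31250217e+01 -1.38329581e+01  1.02928021e+02  1.36988699e-02
  9.08515971e+01 -1.17938692e+02] 59.85753986311723 [-49.14877371  45.46922371 -34.57362052   0.20812319 -10.91730883
 -48.00098016]
```

```bash
python3 -m crank '[[15,8,-50,0,0,0,0.3],[30,18,-100,0,0,0,0.3],[40,28,-130,0,0,0,0.3],[40,28,-130,0,0,0,0.3],[40,28,-130,0,0,0,0.3],[40,28,-130,0,0,0,0.3]]'
python3 - <<'E'
from h import *
s=sense();print(s["time"],s["tool_pos"],s["tcp_rot"],s["qd"])
print(delta([518,-337.5,250],4.8,cmd=s["tool_pos"],cyaw=s["tcp_rot"][2]))
E
```

```text
time: 2.4
tool_pos: [499.5, -259.1, 250.3]
tcp_rot: [-90.0, -0.0, 4.9]
ft_force: [-0.3, 0.1, -0.3]
finger_gap: 59.4
2.4 [ 499.53013096 -259.08492091  250.28752009] [-9.00195763e+01 -4.00569652e-02  4.85897223e+00] [ 1.41683425e-01 -1.24728804e-01 -7.53289689e-02 -3.51588781e-02
 -9.58982394e-02  1.09141472e-04]
(array([ 11.76,   0.29, -79.7 ]), 'turn about tool y (rad):', 0.001)
```

```bash
python3 -m crank '[[5,0,-35,0,0,0,0.3],[12,0,-70,0,0,0,0.3],[12,0,-80,0,0,0,0.3],[12,0,-80,0,0,0,0.3],[12,0,-80,0,0,0,0.3]]'
python3 - <<'E'
from h import *
s=sense();p,d=snapshot("wrist");cv2.imwrite("pics/w1.png",p[:,:,::-1]);np.save("pics/w1.npy",d)
import pickle;pickle.dump(s,open("pics/w1.pkl","wb"));print(s["tool_pos"],s["tcp_rot"])
E
```

```text
time: 3.02
tool_pos: [518.2, -337.5, 249.9]
tcp_rot: [-90.0, -0.0, 4.9]
ft_force: [-0.6, 0.1, -0.0]
finger_gap: 59.7
[ 518.15350181 -337.5227561   249.92011614] [-8.99866372e+01 -1.28693358e-02  4.85078777e+00]
```

View pics/w1.png

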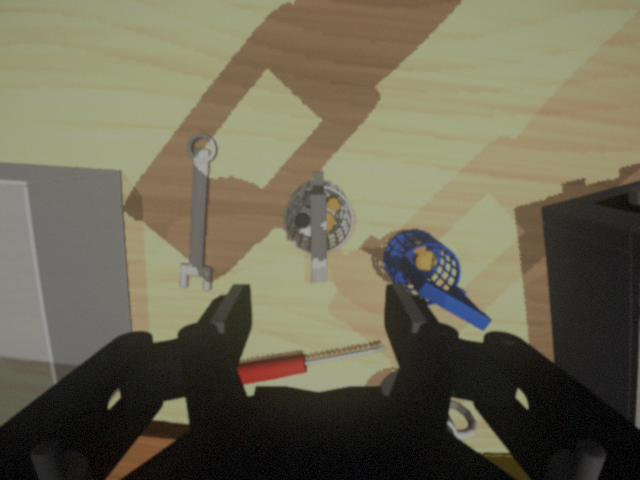

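Run:
```python
import cv2
s=cv2.imread("pics/w1.png")
cv2.imwrite("pics/w1c.png",cv2.resize(s[165:290,270:370],None,fx=4.8,fy=4.8,interpolation=cv2.INTER_CUBIC))
```

```text
(no output)
```

View pics/w1c.png

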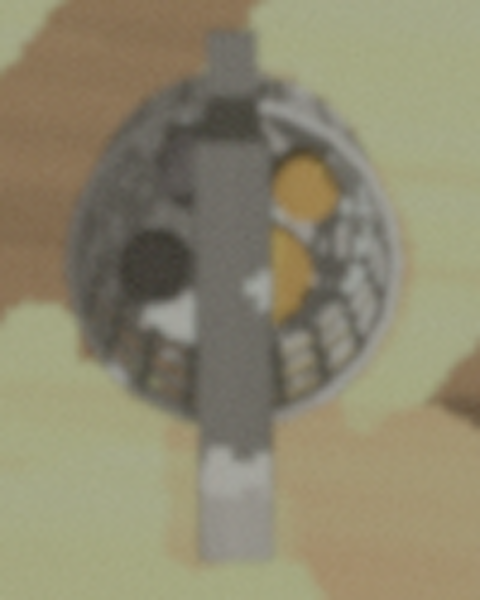

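Run:
```python
from h import *
import pickle
s=pickle.load(open("pics/w1.pkl","rb"));C=cam("wrist",s)
u=lambda p:uncrop(p,4.8,270,165)
P=onz(C,u([(232,140),(237,560)]),131);e=P[1]-P[0];print(P,P.mean(0),np.linalg.norm(e),np.degrees(np.arctan2(e[1],e[0])))
P=onz(C,u([(231,35)]),60);print("lug",P)
d=np.load("pics/w1.npy");q=u([(235,300)])[0].astype(int);print("depth",d[q[1],q[0]])
K,D,R,t=C;print((R@np.array([518,-337,131])+t))
```

```text
[[ 482.41968557 -340.82477756  131.        ]
 [ 549.52843598 -334.35782635  131.        ]] [ 515.97406078 -337.59130195  131.        ] 67.41962503396874 5.504325650856279
lug [[ 471.26373101 -341.86277669   60.        ]]
depth 248.54399
[  0.99035951   0.61127184 250.49169088]
```

```bash
python3 -m crank '[[-1,30,0,0,-0.008,0,0.3],[-1,60,0,0,-0.008,0,0.3],[-1,90,0,0,-0.008,0,0.3],[-1,115,0,0,-0.008,0,0.3],[-1,126,0,0,-0.008,0,0.3],[-1,126,0,0,-0.008,0,0.3],[-1,126,0,0,-0.008,0,0.3]]' 60
python3 - <<'E'
from h import *
s=sense();p,d=snapshot("wrist");cv2.imwrite("pics/w2.png",p[:,:,::-1]);print(s["time"],s["tool_pos"],s["tcp_rot"],s["ft_force"],s["finger_gap"])
E
```

```text
time: 3.95
tool_pos: [517.9, -339.1, 125.2]
tcp_rot: [-90.1, -0.1, 5.3]
ft_force: [-0.1, -0.1, -0.0]
finger_gap: 60.4
3.95 [ 517.88246667 -339.08254535  125.23622141] [-90.08501669  -0.09209063   5.27447639] [-0.0995814  -0.12214181 -0.03198425] 60.439623929615834
```

View pics/w2.png

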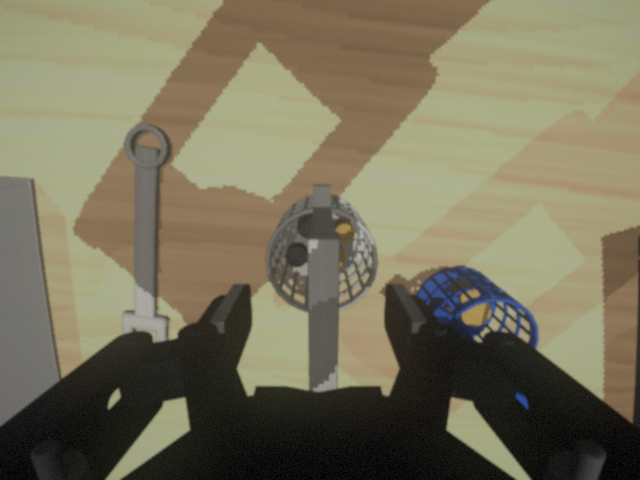

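```bash
python3 -m crank '[[-1,1,1.5,0,0,0,0.3],[-1,1,1.5,0,0,0,0.3],[-1,1,1.5,0,0,0,0.6],[-1,1,1.5,0,0,0,1],[-1,1,1.5,0,0,0,1],[-1,1,1.5,0,0,0,1],[-1,1,1.5,0,0,0,1],[-1,1,1.5,0,0,0,1]]' 60
python3 - <<'E'
from h import *
s=sense();p,d=snapshot("wrist");cv2.imwrite("pics/w3.png",p[:,:,::-1]);print(s["time"],s["tool_pos"],s["tcp_rot"],s["ft_force"],s["wrist_torque"],s["finger_gap"])
E
```

```text
time: 5.0
tool_pos: [516.1, -337.3, 122.8]
tcp_rot: [-90.0, -0.0, 5.3]
ft_force: [0.7, 1.0, 1.9]
finger_gap: 11.0
5.0 [ 516.11867274 -337.32321786  122.77224095] [-9.00042699e+01 -1.53299155e-02  5.26239416e+00] [0.65945444 0.99471968 1.94737386] [ 0.10331132 -0.09401497  0.01901459] 10.963292252199018
```

View pics/w3.png

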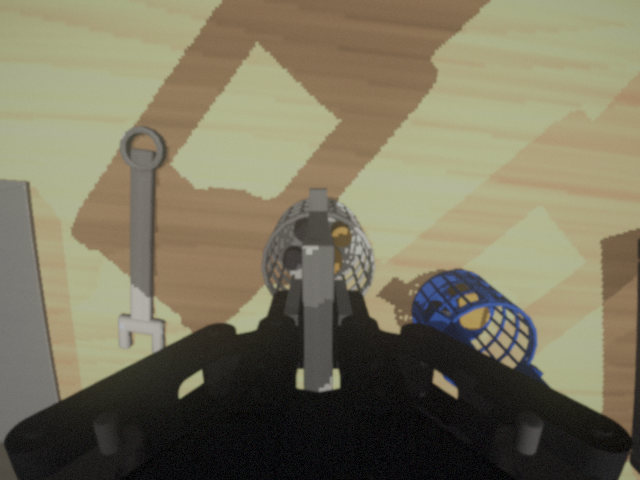

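```bash
python3 -m crank '[[0,-4,0,0,0,0,1],[0,-12,0,0,0,0,1],[0,-25,0,0,0,0,1],[0,-50,0,0,0,0,1],[0,-80,0,0,0,0,1],[0,-110,0,0,0,0,1],[0,-140,0,0,0,0,1],[0,-165,0,0,0,0,1],[0,-178,0,0,0,0,1],[0,-178,0,0,0,0,1],[0,-178,0,0,0,0,1]]'
python3 - <<'E'
from h import *
s=sense();p,d=snapshot("wrist");cv2.imwrite("pics/w4.png",p[:,:,::-1]);print(s["time"],s["tool_pos"],s["tcp_rot"],s["ft_force"],s["wrist_torque"],s["finger_gap"])
import pickle;pickle.dump(s,open("pics/w4.pkl","wb"))
p,d=snapshot("scene");cv2.imwrite("pics/s4.png",p[:,:,::-1]);
cv2.imwrite("pics/s4c.png",cv2.resize(p[150:310,120:280,::-1],None,fx=3.75,fy=3.75,interpolation=cv2.INTER_CUBIC))
E
```

```text
time: 6.42
tool_pos: [515.6, -337.0, 299.2]
tcp_rot: [-89.9, 0.1, 5.3]
ft_force: [-0.5, -0.9, -4.2]
finger_gap: 10.7
6.425 [ 515.56022069 -337.02716606  299.22093156] [-8.99203710e+01  8.51763408e-02  5.25785940e+00] [-0.45551279 -0.94761587 -4.16796965] [-0.03150834 -0.00084109 -0.02921776] 10.67293151426176
```

View pics/w4.png

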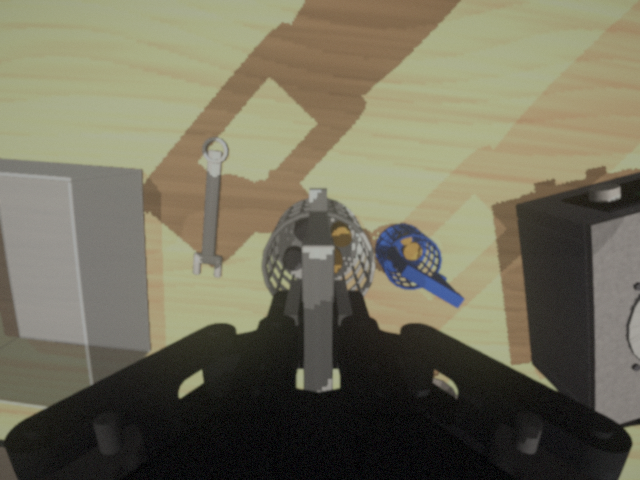

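View pics/s4c.png

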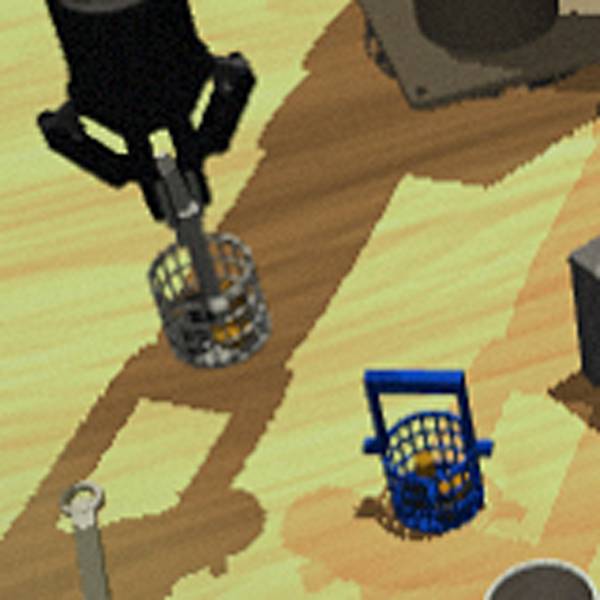

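```bash
python3 -m crank '[[4,0,12,0,-0.01,0,1],[12,0,40,0,-0.04,0,1],[22,0,80,0,-0.08,0,1],[33,0,120,0,-0.12,0,1],[44,0,160,0,-0.16,0,1],[55,0,200,0,-0.2,0,1],[64,0,232,0,-0.235,0,1],[69,0,250,0,-0.258,0,1],[70,0,256,0,-0.264,0,1],[70,0,256,0,-0.264,0,1],[70,0,256,0,-0.264,0,1],[70,0,256,0,-0.264,0,1]]'
python3 - <<'E'
from h import *
s=sense();p,d=snapshot("wrist");cv2.imwrite("pics/w5.png",p[:,:,::-1]);print(s["time"],s["tool_pos"],s["tcp_rot"],s["ft_force"],s["wrist_torque"],s["finger_gap"],s["qd"])
import pickle;pickle.dump(s,open("pics/w5.pkl","wb"));np.save("pics/w5.npy",d)
cv2.imwrite("pics/w5c.png",cv2.resize(p[130:330,370:570,::-1],None,fx=3,fy=3,interpolation=cv2.INTER_CUBIC))
E
```

```text
time: 8.02
tool_pos: [562.1, -76.9, 300.6]
tcp_rot: [-90.0, 0.0, 20.3]
ft_force: [-0.8, 0.2, -3.7]
finger_gap: 11.5
8.025 [562.10150522 -76.94776662 300.58361774] [-9.00046048e+01  1.02286997e-02  2.02993845e+01] [-0.75123751  0.24321882 -3.71113005] [0.00643271 0.05853495 0.03231627] 11.48848284546606 [ 0.28988699 -0.0055125   0.05270241  0.04371652 -0.01241883  0.02674791]
```

View pics/w5.png

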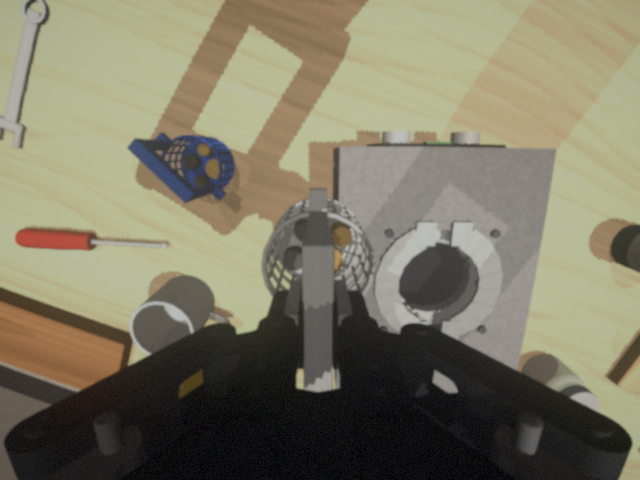

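View pics/w5c.png

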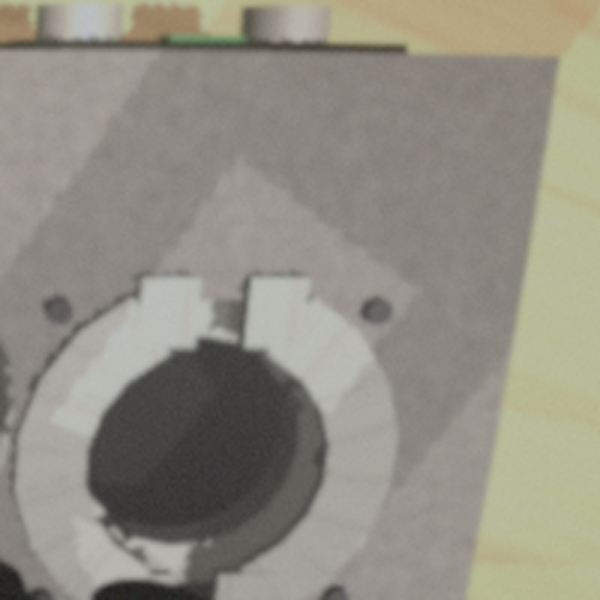

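```bash
cat >> h.py <<'E'
def ortho(img,C,c,yaw,z,half=75,ppm=4):
    n=int(2*half*ppm)+1;g=(np.arange(n)-n//2)/ppm
    # image up = +x (local), image left = +y
    X,Y=np.meshgrid(-g,-g,indexing='ij');a=np.radians(yaw)
    P=np.stack([c[0]+X*np.cos(a)-Y*np.sin(a),c[1]+X*np.sin(a)+Y*np.cos(a),np.full_like(X,z)],-1)
    uv=proj(C,P.reshape(-1,3)).reshape(n,n,2).astype(np.float32)
    return cv2.remap(img,uv[...,0],uv[...,1],cv2.INTER_CUBIC)
E
python3 - <<'E'
from h import *
import pickle
s=pickle.load(open("pics/w5.pkl","rb"));C=cam("wrist",s)
o=ortho(cv2.imread("pics/w5.png"),C,(574,47.5),20.4,134)
n=o.shape[0]//2
for r in (60,38,46): cv2.circle(o,(n,n),r*4,(0,0,255) if r!=46 else (255,0,0),1)
for k in (-7.5,7.5): cv2.line(o,(int(n+k*4),0),(int(n+k*4),2*n),(0,255,0),1)
cv2.imwrite("pics/o5.png",o)
o=ortho(cv2.imread("pics/top0.png"),cam("top"),(574,47.5),20.4,134)
for r in (60,38,46): cv2.circle(o,(n,n),r*4,(0,0,255) if r!=46 else (255,0,0),1)
for k in (-7.5,7.5): cv2.line(o,(int(n+k*4),0),(int(n+k*4),2*n),(0,255,0),1)
cv2.imwrite("pics/o0.png",o)
E
```

```text
(no output)
```

View pics/o5.png

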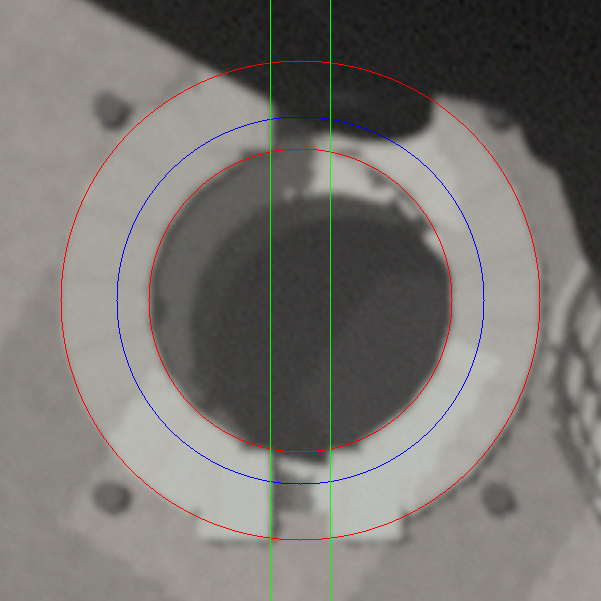

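View pics/o0.png

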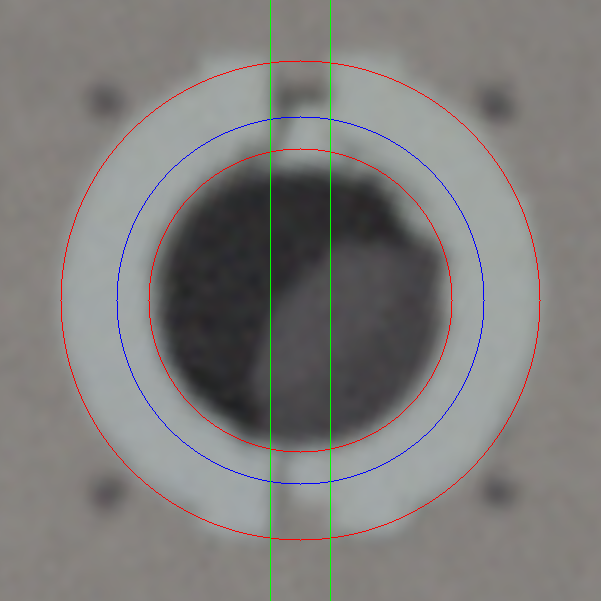

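Run:
```python
from h import *
import pickle
p=cv2.imread("pics/w5.png")
cv2.imwrite("pics/w5d.png",cv2.resize(p[180:310,255:385],None,fx=4.5,fy=4.5,interpolation=cv2.INTER_CUBIC))
```

```text
(no output)
```

View pics/w5d.png

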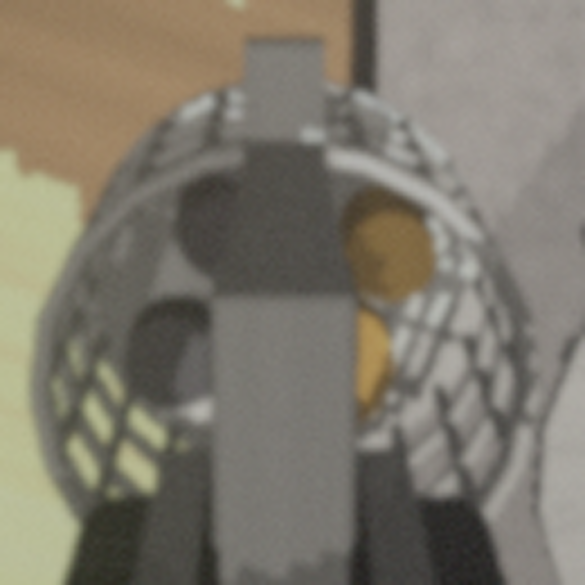

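Run:
```python
from h import *
m=camera_model("wrist");H=m["hand_eye"]
C=(m["K"],m["distortion"],H[:3,:3].T,-H[:3,:3].T@H[:3,3])  # tool frame as 'world'
def ony(uv,y):
    n=cv2.undistortPoints(np.array(uv,float).reshape(-1,1,2),C[0],C[1]).reshape(-1,2)
    d=np.c_[n,np.ones(len(n))]@C[2];c=H[:3,3];return c+d*((y-c[1])/d[:,1])[:,None]
u=lambda p:uncrop(p,4.5,255,180)
for y in (61,63,65): print("lug outer top edge",ony(u([(283.5,40)]),y))
for y in (-10,-8,-6): print("handle end top",ony(u([(284.5,295)]),y), "w",np.diff(ony(u([(212,295),(357,295)]),y)[:,2]))
```

```text
lug outer top edge [[-46.11874783  61.          -0.49316094]]
lug outer top edge [[-45.90060199  63.          -0.492471  ]]
lug outer top edge [[-45.68245615  65.          -0.49178106]]
handle end top [[-34.16302406 -10.          -0.45521386]] w [11.25891993]
handle end top [[-33.59544741  -8.          -0.45341638]] w [11.4586272]
handle end top [[-33.02787075  -6.          -0.4516189 ]] w [11.65833447]
```

```bash
python3 -m crank '[[5,0,10,0,0,0,1],[15,0,32,0,0,0,1],[29,0,62,0,0,0,1],[42,0,90,0,0,0,1],[51,0,107,0,0,0,1],[54.4,0,112.9,0,0,0,1],[54.4,0,112.9,0,0,0,1],[54.4,0,112.9,0,0,0,1],[54.4,0,112.9,0,0,0,1]]'
python3 - <<'E'
from h import *
s=sense();p,d=snapshot("wrist");cv2.imwrite("pics/w6.png",p[:,:,::-1]);print(s["time"],s["tool_pos"],s["tcp_rot"],s["ft_force"],s["wrist_torque"],s["finger_gap"])
ps=[sense()["tool_pos"] for _ in range(3)];print(ps)
C=cam("wrist",s)
cv2.imwrite("pics/w6c.png",cv2.resize(p[120:360,200:440,::-1],None,fx=2.5,fy=2.5,interpolation=cv2.INTER_CUBIC))
E
```

```text
time: 9.2
tool_pos: [573.9, 47.9, 300.6]
tcp_rot: [-90.0, 0.0, 20.3]
ft_force: [0.1, -0.5, -3.6]
finger_gap: 10.9
9.2 [573.87504353  47.92572535 300.6411633 ] [-9.00111187e+01  8.45553804e-03  2.03217841e+01] [ 0.07332461 -0.53107656 -3.59133465] [-0.05610071  0.02917484 -0.07477087] 10.944793004928773
[array([573.89948576,  48.05765681, 300.65436211]), array([573.89948576,  48.05765681, 300.65436211]), array([573.89948576,  48.05765681, 300.65436211])]
```

View pics/w6c.png

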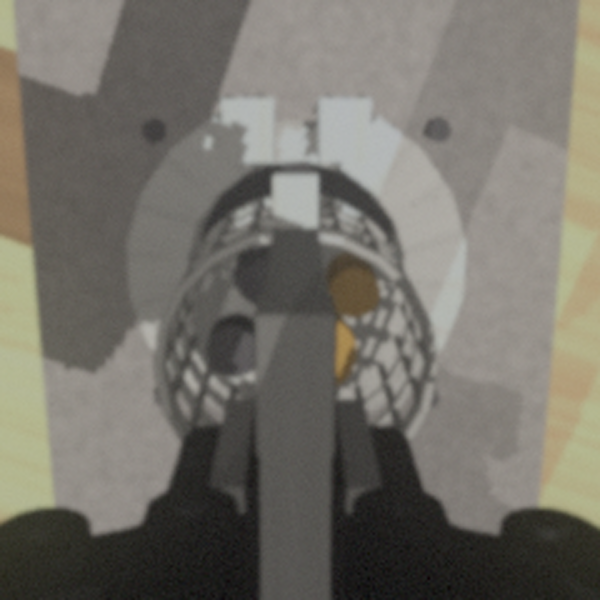

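```bash
python3 -m crank '[[0,10,0,0,0,0,1],[0,25,0,0,0,0,1],[0,40,0,0,0,0,1],[0,55,0,0,0,0,1],[0,68,0,0,0,0,1],[0,78,0,0,0,0,1],[0,84,0,0,0,0,1],[0,85,0,0,0,0,1],[0,85,0,0,0,0,1],[0,85,0,0,0,0,1]]'
python3 - <<'E'
from h import *
s=sense();p,d=snapshot("wrist");cv2.imwrite("pics/w7.png",p[:,:,::-1]);print(s["time"],s["tool_pos"],s["tcp_rot"],s["ft_force"],s["wrist_torque"],s["finger_gap"])
cv2.imwrite("pics/w7c.png",cv2.resize(p[120:360,200:440,::-1],None,fx=2.5,fy=2.5,interpolation=cv2.INTER_CUBIC))
E
```

```text
time: 10.5
tool_pos: [574.2, 48.8, 216.3]
tcp_rot: [-90.0, -0.1, 20.4]
ft_force: [-0.8, -0.5, -3.5]
finger_gap: 11.4
10.5 [574.22749322  48.78939042 216.29180838] [-9.00199914e+01 -5.74104485e-02  2.03851395e+01] [-0.81465818 -0.51506818 -3.52264745] [-0.05621776  0.01191907  0.00623776] 11.396237511999143
```

View pics/w7c.png

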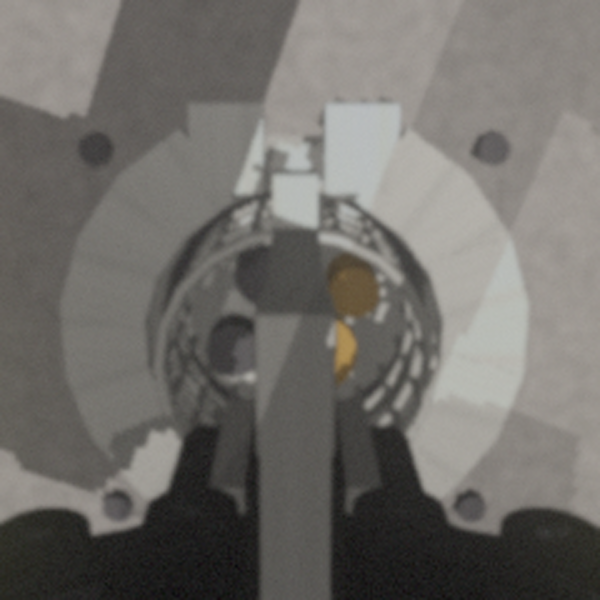

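Run:
```python
from h import *
s=sense();C=cam("wrist",s);u=lambda p:uncrop(p,2.5,200,120)
P=onz(C,u([(95,148),(491,148),(118,505),(470,505)]),130);print(P,P.mean(0))
e=P[0]+P[1]-P[2]-P[3];print(np.linalg.norm(P[0]-P[1]),np.linalg.norm(P[0]-P[2]))
a=np.radians(s["tcp_rot"][2]);R=np.array([[np.cos(a),np.sin(a)],[-np.sin(a),np.cos(a)]])
print("mouth centre in tool (x,z):",R@(P.mean(0)[:2]-s["tool_pos"][:2]), s["tool_pos"])
g=P[:2].mean(0)-P[2:].mean(0);print("yaw", np.degrees(np.arctan2(-g[1],-g[0])))
```

```text
[[545.27952002 -15.10392031 130.        ]
 [511.28485728  76.58496072 130.        ]
 [636.88873033  19.10506401 130.        ]
 [602.90668916 110.79043202 130.        ]] [574.0899492   47.84413411 130.        ]
97.78797470928812 97.78804641101345
mouth centre in tool (x,z): [-0.41096376 -0.86871278] [574.17253878  48.80159537 216.21145333]
yaw 20.474529901506397
```

```bash
python3 -m crank '[[-0.6,3,-0.4,0,0,0,1],[-0.6,6,-0.4,0,0,0,1],[-0.6,9,-0.4,0,0,0,1],[-0.6,11,-0.4,0,0,0,1],[-0.6,13,-0.4,0,0,0,1],[-0.6,14,-0.4,0,0,0,1],[-0.6,14,-0.4,0,0,0,1]]'
python3 - <<'E'
from h import *
s=sense();print(s["tool_pos"],s["tcp_rot"],s["ft_force"],s["wrist_torque"])
E
```

```text
time: 11.42
tool_pos: [573.4, 48.2, 201.6]
tcp_rot: [-90.0, 0.0, 20.4]
ft_force: [0.0, 1.0, -3.7]
finger_gap: 11.1
[573.41796234  48.20461696 201.57127169] [-8.99980296e+01  7.67085984e-03  2.03880445e+01] [ 0.02730681  0.96593154 -3.74539103] [-0.07005499 -0.01118216 -0.02225064]
```

```bash
python3 -m crank '[[0,2,0,0,0,0,1],[0,4,0,0,0,0,1],[0,6,0,0,0,0,1],[0,8,0,0,0,0,1],[0,9,0,0,0,0,1],[0,9,0,0,0,0,1]]'; python3 -m crank '[[0,0.5,0,0,0,0,1],[0,1,0,0,0,0,1],[0,1.5,0,0,0,0,1],[0,1.5,0,0,0,0,1]]'
```

```text
time: 12.18
tool_pos: [573.4, 48.2, 192.5]
tcp_rot: [-90.0, 0.0, 20.4]
ft_force: [0.0, 0.5, -3.6]
finger_gap: 10.9
time: 12.68
tool_pos: [573.4, 48.2, 191.1]
tcp_rot: [-90.0, 0.0, 20.4]
ft_force: [-1.1, 0.1, -3.3]
finger_gap: 11.0
```

```bash
python3 -m crank '[[0,0.5,0,0,0,0,1],[0,1,0,0,0,0,1],[0,1,0,0,0,0,1]]'; python3 -m crank '[[0,0.5,0,0,0,0,1],[0,1,0,0,0,0,1],[0,1,0,0,0,0,1]]'; python3 -m crank '[[0,0.5,0,0,0,0,1],[0,1,0,0,0,0,1],[0,1,0,0,0,0,1]]'
```

```text
time: 13.05
tool_pos: [573.4, 48.2, 190.1]
tcp_rot: [-90.0, 0.0, 20.4]
ft_force: [-0.4, 0.6, -2.8]
finger_gap: 11.1
time: 13.42
tool_pos: [573.4, 48.2, 189.1]
tcp_rot: [-90.0, 0.0, 20.4]
ft_force: [0.4, 0.2, -3.5]
finger_gap: 11.2
time: 13.8
tool_pos: [573.4, 48.2, 188.0]
tcp_rot: [-90.0, 0.0, 20.4]
ft_force: [-0.7, 0.3, -3.7]
finger_gap: 10.8
```

```bash
python3 -m crank '[[0,0.5,0,0,0,0,1],[0,1,0,0,0,0,1],[0,1,0,0,0,0,1]]'; python3 -m crank '[[0,0.5,0,0,0,0,1],[0,1,0,0,0,0,1],[0,1,0,0,0,0,1]]'
```

```text
time: 14.18
tool_pos: [573.4, 48.2, 187.1]
tcp_rot: [-90.0, 0.0, 20.4]
ft_force: [0.4, 0.3, -3.2]
finger_gap: 11.0
time: 14.55
tool_pos: [573.6, 48.2, 186.4]
tcp_rot: [-90.0, -0.0, 20.4]
ft_force: [-0.7, -0.5, -0.9]
finger_gap: 11.1
```

```bash
cat > chk.py <<'E'
# exit 1 if the basket has dropped / lost support, or torque/side force is growing
from bench import *
import sys,numpy as np
zmin,fzmin=float(sys.argv[1]),float(sys.argv[2])
s=sense();f=s["ft_force"];m=s["wrist_torque"]
print("yaw %.2f z %.2f f %s m %s t %.2f"%(s["tcp_rot"][2],s["tool_pos"][2],np.round(f,1),np.round(m,2),s["time"]))
sys.exit(1 if (s["tool_pos"][2]<zmin or f[2]<fzmin or abs(m[2])>0.6 or np.hypot(f[0],f[1])>8) else 0)
E
python3 -m crank '[[0,0.5,0,0,0,0,1],[0,0.5,0,0,0,0,1],[0,0.5,0,0,0,0,1]]'; python3 chk.py 180 -2;  python3 -m crank '[[0,0.3,0,0,0,0,1],[0,0.3,0,0,0,0,1]]'; python3 chk.py 180 -2
```

```text
time: 14.92
tool_pos: [573.7, 48.2, 186.3]
tcp_rot: [-90.0, -0.0, 20.4]
ft_force: [-3.7, 0.0, 5.1]
finger_gap: 11.3
yaw 20.39 z 186.32 f [-3.7  0.   5.1] m [-0.06  0.57 -0.01] t 14.93
time: 15.18
tool_pos: [573.7, 48.2, 186.3]
tcp_rot: [-90.0, -0.0, 20.4]
ft_force: [-3.8, -0.5, 7.6]
finger_gap: 11.0
yaw 20.39 z 186.27 f [-3.8 -0.5  7.6] m [-0.09  0.72  0.05] t 15.18
```

```bash
python3 -m crank '[[0,-0.4,0,0,0.0,0,1],[0,-0.4,0,0,0.0175,0,1],[0,-0.4,0,0,0.035,0,1],[0,-0.4,0,0,0.052,0,1],[0,-0.4,0,0,0.052,0,1]]' >/dev/null; python3 chk.py 185.6 -2 && python3 -m crank '[[0,0,0,0,0.0175,0,1],[0,0,0,0,0.035,0,1],[0,0,0,0,0.052,0,1],[0,0,0,0,0.052,0,1]]'>/dev/null; python3 chk.py 185.6 -2
```

```text
yaw 17.38 z 186.37 f [-0.6  0.2  5.2] m [0.1  0.16 0.09] t 15.80
yaw 14.40 z 186.32 f [ 0.4 -0.2  4.8] m [-0.02  0.08  0.16] t 16.30
```

```bash
python3 -m crank '[[0,0,0,0,0.026,0,1],[0,0,0,0,0.052,0,1],[0,0,0,0,0.078,0,1],[0,0,0,0,0.104,0,1],[0,0,0,0,0.13,0,1],[0,0,0,0,0.157,0,1],[0,0,0,0,0.157,0,1]]' >/dev/null; python3 chk.py 185.6 -1.5 && python3 -m crank '[[0,0,0,0,0.0175,0,1],[0,0,0,0,0.035,0,1],[0,0,0,0,0.052,0,1],[0,0,0,0,0.052,0,1]]'>/dev/null && python3 chk.py 185.6 -1.5 && python3 -m crank '[[0,0,0,0,0.0175,0,1],[0,0,0,0,0.035,0,1],[0,0,0,0,0.052,0,1],[0,0,0,0,0.052,0,1]]'>/dev/null && python3 chk.py 185.6 -1.5 && python3 -m crank '[[0,0,0,0,0.0175,0,1],[0,0,0,0,0.035,0,1],[0,0,0,0,0.052,0,1],[0,0,0,0,0.052,0,1]]'>/dev/null && python3 chk.py 185.6 -1.5
```

```text
yaw 5.39 z 186.44 f [-0.6  0.1  5. ] m [0.03 0.04 0.05] t 17.18
yaw 2.43 z 186.46 f [-0.3 -0.1  5. ] m [0.08 0.09 0.1 ] t 17.68
yaw -0.55 z 186.54 f [-0.6  1.5  5.4] m [0.12 0.11 0.15] t 18.18
yaw -3.53 z 186.54 f [ 0.3 -0.9  5.4] m [0.17 0.03 0.1 ] t 18.68
```

```bash
python3 -m crank '[[0,0,0,0,0.0175,0,1],[0,0,0,0,0.035,0,1],[0,0,0,0,0.052,0,1],[0,0,0,0,0.052,0,1]]'>/dev/null && python3 chk.py 185.6 -1.5 && python3 -m crank '[[0,0,0,0,0.0175,0,1],[0,0,0,0,0.035,0,1],[0,0,0,0,0.052,0,1],[0,0,0,0,0.052,0,1]]'>/dev/null && python3 chk.py 185.6 -1.5 && python3 -m crank '[[0,0,0,0,0.0175,0,1],[0,0,0,0,0.035,0,1],[0,0,0,0,0.052,0,1],[0,0,0,0,0.052,0,1]]'>/dev/null && python3 chk.py 185.6 -1.5 && python3 -m crank '[[0,0,0,0,0.0175,0,1],[0,0,0,0,0.035,0,1],[0,0,0,0,0.052,0,1],[0,0,0,0,0.052,0,1]]'>/dev/null && python3 chk.py 185.6 -1.5 && python3 -m crank '[[0,0,0,0,0.0175,0,1],[0,0,0,0,0.035,0,1],[0,0,0,0,0.052,0,1],[0,0,0,0,0.052,0,1]]'>/dev/null && python3 chk.py 185.6 -1.5
```

```text
yaw -6.51 z 186.56 f [-0.3  1.1  6. ] m [0.06 0.02 0.11] t 19.18
yaw -9.49 z 186.54 f [-1.   0.7  5.9] m [0.11 0.03 0.09] t 19.68
yaw -12.47 z 186.57 f [0.1 0.2 5.3] m [0.11 0.05 0.09] t 20.18
yaw -15.45 z 186.54 f [1.1 0.2 5.6] m [0.12 0.04 0.09] t 20.68
yaw -18.43 z 186.52 f [0.1 1.  5.9] m [ 0.12 -0.03  0.11] t 21.18
```

```bash
python3 -m crank '[[0,0,0,0,0.0175,0,1],[0,0,0,0,0.035,0,1],[0,0,0,0,0.052,0,1],[0,0,0,0,0.052,0,1]]'>/dev/null && python3 chk.py 185.6 -1.5 && python3 -m crank '[[0,0,0,0,0.0175,0,1],[0,0,0,0,0.035,0,1],[0,0,0,0,0.052,0,1],[0,0,0,0,0.052,0,1]]'>/dev/null && python3 chk.py 185.6 -1.5 && python3 -m crank '[[0,0,0,0,0.0175,0,1],[0,0,0,0,0.035,0,1],[0,0,0,0,0.052,0,1],[0,0,0,0,0.052,0,1]]'>/dev/null && python3 chk.py 185.6 -1.5 && python3 -m crank '[[0,0,0,0,0.0175,0,1],[0,0,0,0,0.035,0,1],[0,0,0,0,0.052,0,1],[0,0,0,0,0.052,0,1]]'>/dev/null && python3 chk.py 185.6 -1.5 && python3 -m crank '[[0,0,0,0,0.0175,0,1],[0,0,0,0,0.035,0,1],[0,0,0,0,0.052,0,1],[0,0,0,0,0.052,0,1]]'>/dev/null && python3 chk.py 185.6 -1.5
```

```text
yaw -21.41 z 186.51 f [0.1 0.  6. ] m [0.09 0.01 0.1 ] t 21.68
yaw -24.37 z 186.26 f [1.1 0.3 5.7] m [ 0.14 -0.18  0.07] t 22.18
yaw -27.36 z 184.72 f [-0.3 -0.2 -3. ] m [-0.02 -0.02 -0.01] t 22.68
```

```bash
python3 -m crank '[[0,1,0,0,0.009,0,1],[0,2,0,0,0.017,0,1],[0,2,0,0,0.026,0,1],[0,2,0,0,0.026,0,1]]'; python3 chk.py 170 -5 && python3 -m crank '[[0,1,0,0,0,0,1],[0,2,0,0,0,0,1],[0,3,0,0,0,0,1],[0,3,0,0,0,0,1]]'; python3 chk.py 170 -5
```

```text
time: 23.18
tool_pos: [573.5, 48.2, 183.8]
tcp_rot: [-90.0, -0.0, -28.8]
ft_force: [0.4, -0.6, -3.6]
finger_gap: 11.0
yaw -28.84 z 183.77 f [ 0.4 -0.6 -3.6] m [ 0.05  0.01 -0.04] t 23.18
time: 23.68
tool_pos: [573.4, 48.2, 180.6]
tcp_rot: [-90.0, 0.0, -28.8]
ft_force: [-0.4, -0.5, -3.2]
finger_gap: 11.3
yaw -28.83 z 180.56 f [-0.4 -0.5 -3.2] m [ 0.   -0.   -0.01] t 23.68
```

```bash
python3 -m crank '[[0,1,0,0,0,0,1],[0,2,0,0,0,0,1],[0,2,0,0,0,0,1]]'>/dev/null; python3 chk.py 170 -5 && python3 -m crank '[[0,0.5,0,0,0,0,1],[0,1,0,0,0,0,1],[0,1,0,0,0,0,1]]'>/dev/null; python3 chk.py 170 -5;  python3 -m crank '[[0,0.3,0,0,0,0,1],[0,0.6,0,0,0,0,1],[0,0.6,0,0,0,0,1]]'>/dev/null; python3 chk.py 170 -5
```

```text
yaw -28.83 z 178.59 f [-0.   0.7 -3.8] m [-0.01 -0.   -0.01] t 24.05
yaw -28.83 z 177.72 f [-0.3  0.2 -2.8] m [-0.01 -0.04  0.01] t 24.43
yaw -28.83 z 177.65 f [-1.7  0.5  1.3] m [0.05 0.4  0.01] t 24.80
```

```bash
python3 -m crank '[[0,-0.4,0,0,0,0,1],[0,-0.4,0,0,0,0,0.9],[0,-0.4,0,0,0,0,0.6],[0,-0.4,0,0,0,0,0.3],[0,-0.4,0,0,0,0,0.3],[0,-0.4,0,0,0,0,0.3]]'
python3 - <<'E'
from h import *
s=sense();print(s["ft_force"],s["wrist_torque"],s["finger_gap"]);p,d=snapshot("wrist");cv2.imwrite("pics/w8.png",p[:,:,::-1])
E
```

```text
time: 25.55
tool_pos: [573.5, 48.2, 177.6]
tcp_rot: [-90.0, -0.0, -28.8]
ft_force: [-1.1, 0.0, 0.4]
finger_gap: 59.9
[-1.12383933  0.00461618  0.38820116] [ 0.05259608  0.00406813 -0.03607754] 59.897976609555265
```

View pics/w8.png

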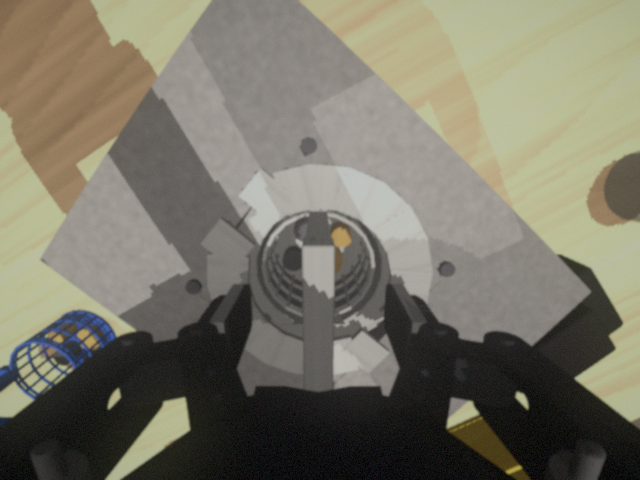

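The fingers are open. The handle stands free between them at column 318, and the basket sits in the ring with its lugs hidden under the plate. I'll raise the arm straight up and check again.

```bash
python3 -m crank '[[0,-5,0,0,0,0,0.3],[0,-15,0,0,0,0,0.3],[0,-35,0,0,0,0,0.3],[0,-60,0,0,0,0,0.3],[0,-90,0,0,0,0,0.3],[0,-115,0,0,0,0,0.3],[0,-130,0,0,0,0,0.3],[0,-130,0,0,0,0,0.3],[0,-130,0,0,0,0,0.3]]'
python3 - <<'E'
from h import *
s=sense();p,d=snapshot("wrist");cv2.imwrite("pics/w9.png",p[:,:,::-1]);print(s["time"],s["tool_pos"],s["tcp_rot"],s["ft_force"])
import pickle;pickle.dump(s,open("pics/w9.pkl","wb"));np.save("pics/w9.npy",d)
cv2.imwrite("pics/w9c.png",cv2.resize(p[130:330,220:420,::-1],None,fx=3,fy=3,interpolation=cv2.INTER_CUBIC))
p,d=snapshot("scene");cv2.imwrite("pics/s9.png",p[:,:,::-1])
E
```

```text
time: 26.72
tool_pos: [573.1, 48.2, 306.5]
tcp_rot: [-90.0, 0.1, -28.8]
ft_force: [0.2, 0.4, -1.1]
finger_gap: 59.7
26.725 [573.08117448  48.18949239 306.4942584 ] [-9.00403678e+01  7.50255930e-02 -2.88333874e+01] [ 0.20292721  0.43554012 -1.09114185]
```

View pics/w9c.png

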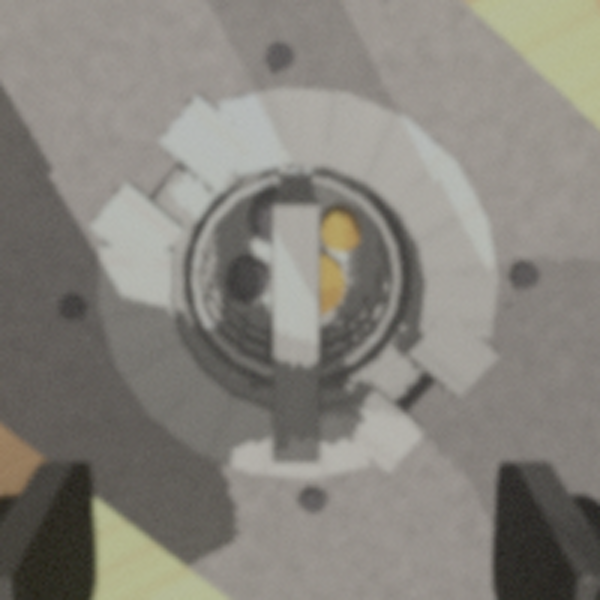

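View pics/s9.png

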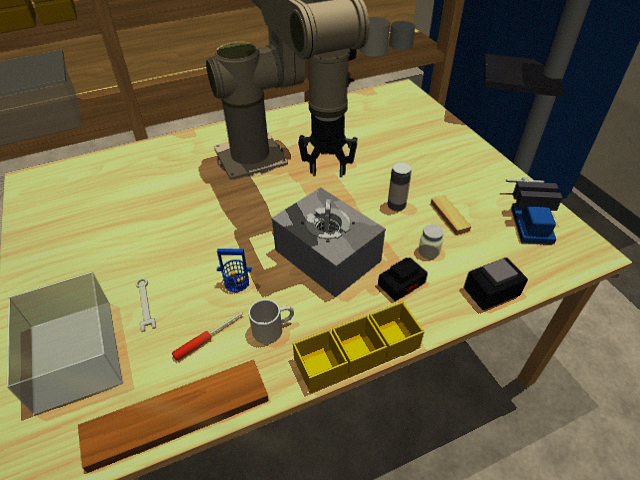

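Run:
```python
from h import *
import pickle
s=pickle.load(open("pics/w9.pkl","rb"));C=cam("wrist",s);d=np.load("pics/w9.npy");K,D,R,t=C
u=lambda p:uncrop(p,3,220,130)
for q in [(296,225),(296,280),(296,340),(296,400),(296,445)]:
    x=u([q])[0];n=cv2.undistortPoints(x.reshape(1,1,2),K,D).ravel();z=d[int(round(x[1])),int(round(x[0]))]
    print(R.T@(np.array([n[0]*z,n[1]*z,z])-t))
P=onz(C,u([(296,205),(297,461)]),186);e=P[1]-P[0];print(P,P.mean(0),np.linalg.norm(e),np.degrees(np.arctan2(e[1],e[0])))
a=cv2.imread("pics/scene0.png").astype(int);b=cv2.imread("pics/s9.png").astype(int)
T,_=snapshot("top");cv2.imwrite("pics/t9.png",T[:,:,::-1])
```

```text
[548.95574611  61.355701   184.98302946]
[560.93676297  54.75617792 185.23424972]
[574.55059092  47.25818548 184.75388384]
[588.44328684  39.60610614 185.00299205]
[599.41083957  33.56604735 184.45044047]
[[544.5403279   63.78682963 186.        ]
 [602.88995637  31.94454967 186.        ]] [573.71514214  47.86568965 186.        ] 66.47262546570117 -28.621968954686068
```

View pics/t9.png

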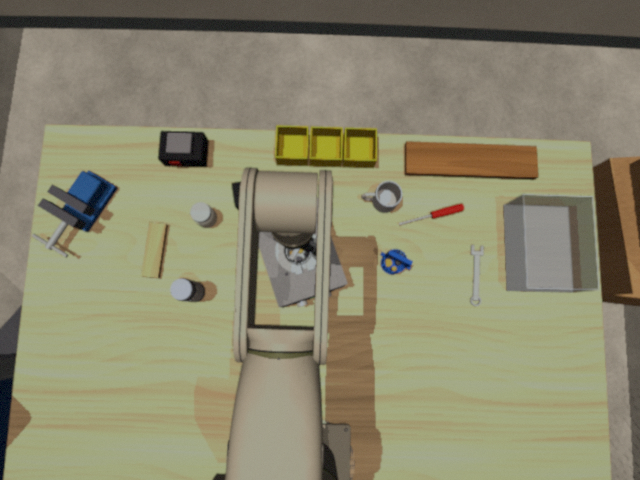

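Run:
```python
from h import *
s=sense();print(s["time"],s["tool_pos"],s["qd"].max());print(hand_in())
```

```text
26.875 [572.92689747  48.16383701 306.14336162] 0.05573871847205811
the job is handed in; nothing more can be done
None
```

The basket is hanging locked in the cleaner's mouth. I released it, backed the arm off about 130 mm above it, and handed the job in at 26.9 s.

**What I did:**
- I gripped the steel basket by its handle at 60 N and kept it upright on the way over.
- I lined its lugs up with the two gaps using the wrist camera, and they went through the ring without contact.
- I felt the ledge about 18.5 mm below the ring's top and turned the basket clockwise in 3° steps with a light press. The most I pressed was about 11 N, while feeling for the ledge.
- It started to drop after about 48°. I turned it 1.5° more, let it sink, and it came to rest 8.9 mm below the ledge position.

**Last checks:**
- **Locked depth:** the handle top measures about 185 mm along its length, so it is level. That puts the basket's origin about 80 mm below the mouth, within the 75 to 81 mm expected when locked.
- **Position:** the basket's centre is within about 1 mm of the mouth's axis.
- **Rest of the bench:** in the last scene and top pictures, the other objects look where they were at the start. I compared these by eye only.

No check failed. While first pressing on the ledge I saw a side force of about 4 N, probably from one lug touching first, and it went away once I eased off. I did not twist the basket after seating it to test the lock; that rests on the drop and the measured depth.

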